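# Refill the analyser's cup hopper

## Task

Refill the sample-cup hopper: slide its cover fully open by the tab, push the tray's high back gently and steadily over so that all six cups pour into the hopper, and let the empty tray back down to level without letting it slam. Then slide the cover fully shut again; do not spill a cup or disturb the things standing around.

Things in the scene. Friction and masses are not known exactly. Their poses are not given: they have to be found in the camera images.
- loader: The cup loader, a white bench unit bolted down: an open-topped hopper with a tip-up tray on its robot side. Turned by up to 0.35 rad either way. Origin on the bench under the tray's hinge; x points from the tray to the hopper (away from the robot), y left along the hopper, z up. Rails for the hopper's cover run out to the left to y = 213 mm, 110 mm high, closed by an end plate.
- hopper_mouth (a point): Centre of the hopper's mouth, at rim height, 110 mm above the bench; axes as the loader's. The hopper measures 144 mm along x and 160 mm along y outside, walls 6 mm, at least 50 mm deep; its far wall rises 46 mm over the rim.
- tray_hinge (a point): Middle of the tray's level hinge line, which runs along loader y on the hopper's near rim, 115 mm above the bench; axes as the loader's. When level the tray reaches from here 112 mm to -x and its underside is at this height. Open-fronted aluminium scoop, 124 mm wide, floor 4 mm thick, side walls 46 mm high; pours over this edge.
- tray_back (a point): Middle of the top edge of the tray's high back plate, on its outer face (which looks at the robot): 112 mm behind and 100 mm above the hinge when the tray is level; moves with the tray. The plate is 4 mm thick, 124 mm wide, 100 mm high over the tray's underside, and its smooth, slippery outer face is free from behind: pushing it forward and over tips the tray.
- tray (a joint): Tilt of the tray (rad) about its hinge: 0 level, grows as the back rises and the open front pours into the hopper, stop at 1.45. A light spring and its own weight bring it back level when it is not held; about 3 to 6 N at the back plate tip it.
- cover_tab (a point): Top centre of the upright tab on the hopper's flat grey sliding cover. The tab is 40 mm along loader x, 16 mm along loader y and 35 mm high over the cover's top, which is 116 mm above the bench. When the cover is shut it is at loader x 82, y -35 mm.
- cover (a joint): Travel of the sliding cover (m): 0 shut over the hopper, grows as it slides to loader +y (left), 0.130 fully open at its stop. Sliding friction about 1.5 N; stays where left. Starts shut or up to 20 mm open.
- cup0: Sample cup 1 of 6: closed white plastic cup, 22 mm in diameter (26 mm at a collar near the top), 24 mm high, 12 g, at first standing on the tray's floor. Origin: centre of its underside, z along its axis.
- cup1: Sample cup 2 of 6: closed white plastic cup, 22 mm in diameter (26 mm at a collar near the top), 24 mm high, 12 g, at first standing on the tray's floor. Origin: centre of its underside, z along its axis.
- cup2: Sample cup 3 of 6: closed white plastic cup, 22 mm in diameter (26 mm at a collar near the top), 24 mm high, 12 g, at first standing on the tray's floor. Origin: centre of its underside, z along its axis.
- cup3: Sample cup 4 of 6: closed white plastic cup, 22 mm in diameter (26 mm at a collar near the top), 24 mm high, 12 g, at first standing on the tray's floor. Origin: centre of its underside, z along its axis.
- cup4: Sample cup 5 of 6: closed white plastic cup, 22 mm in diameter (26 mm at a collar near the top), 24 mm high, 12 g, at first standing on the tray's floor. Origin: centre of its underside, z along its axis.
- cup5: Sample cup 6 of 6: closed white plastic cup, 22 mm in diameter (26 mm at a collar near the top), 24 mm high, 12 g, at first standing on the tray's floor. Origin: centre of its underside, z along its axis.
- jar: Bystander: small jar 48 mm across, 80 mm high, standing left of the tray. Origin under its centre.
- strips: Bystander: test-strip bottle 48 mm across, 105 mm high. Origin under its centre.
- beaker: Bystander: glass beaker 70 mm across, 90 mm high. Origin under its centre.
- dishes: Bystander: stack of two clear dishes 88 mm across, 30 mm high. Origin under its centre.
- timer: Bystander: square bench timer 60 x 60 x 18 mm. Origin under its centre.

How it is judged:
On the way, in this order (a step that is already met when the one before it is completed fails the run):
1. the hopper's cover is open (value of joint cover above 0.115 m), for 0.1 s.
2. all six cups lie in the hopper, the tray tipped (x of cup0 in the frame of loader between 0.004 and 0.14 m and y of cup0 in the frame of loader between -0.078 and 0.078 m and z of each of cup0, cup1, cup2, cup3, cup4, cup5 in the frame of loader below 0.105 m and x of cup1 in the frame of loader between 0.004 and 0.14 m and y of cup1 in the frame of loader between -0.078 and 0.078 m and x of cup2 in the frame of loader between 0.004 and 0.14 m and y of cup2 in the frame of loader between -0.078 and 0.078 m and x of cup3 in the frame of loader between 0.004 and 0.14 m and y of cup3 in the frame of loader between -0.078 and 0.078 m and x of cup4 in the frame of loader between 0.004 and 0.14 m and y of cup4 in the frame of loader between -0.078 and 0.078 m and x of cup5 in the frame of loader between 0.004 and 0.14 m and y of cup5 in the frame of loader between -0.078 and 0.078 m and value of joint tray above 0.4 rad), for 0.1 s.
3. the empty tray is back level, the cover still open (value of joint tray below 0.06 rad and value of joint cover above 0.09 m), for 0.2 s.
At the end, for the whole second after the job is handed in: All six cups lie still inside the hopper (between its walls, below the rim), the tray is level (within 0.06 rad) and the cover is shut (within 7 mm) (x of cup0 in the frame of loader between 0.004 and 0.14 m and y of cup0 in the frame of loader between -0.078 and 0.078 m and z of each of cup0, cup1, cup2, cup3, cup4, cup5 in the frame of loader below 0.105 m and x of cup1 in the frame of loader between 0.004 and 0.14 m and y of cup1 in the frame of loader between -0.078 and 0.078 m and x of cup2 in the frame of loader between 0.004 and 0.14 m and y of cup2 in the frame of loader between -0.078 and 0.078 m and x of cup3 in the frame of loader between 0.004 and 0.14 m and y of cup3 in the frame of loader between -0.078 and 0.078 m and x of cup4 in the frame of loader between 0.004 and 0.14 m and y of cup4 in the frame of loader between -0.078 and 0.078 m and x of cup5 in the frame of loader between 0.004 and 0.14 m and y of cup5 in the frame of loader between -0.078 and 0.078 m and linear speed of each of cup0, cup1, cup2, cup3, cup4, cup5 below 0.03 m/s and value of joint tray below 0.06 rad and value of joint cover below 0.007 m); the robot touches nothing.
It fails at once if the tray is pushed or gripped hard (over 25 N) (contact force between any of the fingers, the arm and tray above 25 N).
It fails at once if the tray is flung over or slams back (faster than 3 rad/s) (velocity of joint tray above 3 rad/s or velocity of joint tray below -3 rad/s).
It fails at once if a cup is spilt (lies below the rim, clear of the hopper) ((height (world z) of cup0 below 0.09 m and horizontal distance between cup0 and hopper_mouth above 0.112 m) or (height (world z) of cup1 below 0.09 m and horizontal distance between cup1 and hopper_mouth above 0.112 m) or (height (world z) of cup2 below 0.09 m and horizontal distance between cup2 and hopper_mouth above 0.112 m) or (height (world z) of cup3 below 0.09 m and horizontal distance between cup3 and hopper_mouth above 0.112 m) or (height (world z) of cup4 below 0.09 m and horizontal distance between cup4 and hopper_mouth above 0.112 m) or (height (world z) of cup5 below 0.09 m and horizontal distance between cup5 and hopper_mouth above 0.112 m)).
It fails at once if a bystander is shifted by more than 30 mm (distance of any of jar, strips, beaker, dishes, timer from where it was at the start of the episode above 0.03 m).
It also fails if it takes over 72 s, if anything falls off the work surface, if the arm or the gripper's body presses on something with over 40 N, if the wrist force passes 120 N, or if a joint passes its speed limit or range.

## Robot

A 6-joint arm with a two-finger parallel gripper is mounted at the origin on the work surface. World frame = base frame: x ahead of the robot, y to its left, z up, the work surface at z = 0. Lengths are in m, angles in rad, forces in N, time in s.
With the tool pointing down it reaches from about 0.4 to 0.825 m from the base axis. Payload 7 kg.
Tool frame: the origin (TCP) lies at the very end of the fingers, on their centre line; the grasp point (between the pads) lies 19 mm behind it (r.grasp_offset is the distance from the TCP to the grasp point, in m); z points along the fingers, y is the line along which they close (so a half turn about z gives the same grasp; the last joint's range is limited). The gripper opens to 88 mm and grips with 3 to 60 N. Pads are 19 mm wide; open, the fingers measure 130 mm over their backs; the gripper's body (78 mm by 193 mm) begins 47 mm behind the grasp point.
Start: joints at [-0.988, 0.359, 0.012, 0, -1.224, -0.288], TCP at [0.196, -0.646, 0.227] pointing down, gripper open.
Joint ranges: [-3.07, 3.07], [-1.43, 2.12], [-1.02, 1.25], [-3.03, 1.67], [-3.05, -0], [-3.03, 3.03]. Speed limits (rad/s): [2.39, 2.39, 3.01, 3.14, 3.14, 3.14].

## Interface

Orientations are given as a unit quaternion [x, y, z, w].
In Python, from plant import get_state, eyes, r gives the robot as it stands.
- The arm moves only by the tool step_arm, never from a script. Its argument "motion" is a list of rows, each a list of 7 numbers: the finger opening in cm, from 0 to 8.76, then the shift along the world's x, y, z in cm, then the turn, a rotation vector about the world's x, y, z in degrees. A call has 1 to 12 rows; each row shifts and turns the commanded pose from where the row before left it; what a row does not reach is not made up. A row lasts 1/12 s, in which the tool goes at most 41.7 mm and 7.16 degrees, less where a joint would pass 70% of its speed; a pose out of reach is approached as far as the arm can. A call with a gripper value outside its range is refused whole. The fingers move at their own pace and stop on an object; "force" is the grip in N (left out, the last holds). Time passes only in rows, so rows that do not move let the fingers close. It gives the time, the measured TCP pose, the force, the opening and the grip force at its end, in the units of the state.
- get_state(): the state, without advancing time (a new reading comes with each control period).
- eyes.grab_frame(name): name is "scene" or "top" or "wrist"; returns a dict with "image" (480x640x3 uint8, red, green, blue), "range_z" (480x640 float32, m along the optical axis (not along the pixel's ray), 0 where there is no reading), "intrinsics" (3x3 intrinsics, pixels), "k1" (the pictures are not rectified: a ray, as slopes to the right and down, at radius r is drawn at 1 + k1 r^2 times it, then the intrinsics apply), "cam_to_world" (4x4, takes a point from camera to world coordinates). Camera axes: x right, y up, looking along -z (the intrinsics and any distortion apply to the point x, -y, -z); pixel columns grow to the right and rows downward; lengths in m; the calibration is good to about 2 mm. A picture is of the moment at which its call begins.
- r.sign_off(): hands the job in; it is judged then, once.
The state is a dict: "time": time; "joint_positions": joint angles; "dq": joint speeds; "joint_torque": joint torques, N m; "eef_pos": TCP position; "orientation": TCP orientation; "contact_force": force on the tool from outside, world axes, zero at the start; "ft_torque": the same for the moment, N m; "opening": finger opening in m; "finger_force": force on a finger pad.
Only numpy, scipy, OpenCV 4.12 (cv2) and the standard library are available. Lean on these libraries where they do the work, as an engineer would, in place of code of your own. Each camera call takes 0.05 s, during which the arm holds its last target. There are 200 camera calls.

## Working session

There is one attempt and no reset: what is moved stays moved. The work goes in short steps, Python scripts to look and compute and a tool call to move; the robot and the scene stay as the last step left them, time stands still between calls to the robot, and variables do not carry over. Pictures are saved under pics/ and viewed, at most 10 in all, crops included, and the job is handed in when it is done.

Besides the shell and the picture viewer there is one more tool, called after "Emit:" as name([rows], argument=value, ...), one row to a line, values as JSON. step_arm: Moves the arm, as the interface text tells. Its arguments: {"type":"object","properties":{"motion":{"type":"array","items":{"type":"array","items":{"type":"number"}}},"force":{"type":"number"}},"required":["motion"]}

```bash
mkdir -p pics; cat > h.py <<'E'
import numpy as np, cv2
from plant import get_state, eyes, r
def grab(n):
    f=eyes.grab_frame(n); np.savez('%s.npz'%n,**f); return f
def load(n): return dict(np.load('%s.npz'%n))
def pts(f):
    "world xyz image from depth"
    K=f['intrinsics'];h,w=f['range_z'].shape
    u,v=np.meshgrid(np.arange(w),np.arange(h))
    p=cv2.undistortPoints(np.stack([u,v],-1).reshape(-1,1,2).astype(float),K,np.array([float(f['k1']),0,0,0])).reshape(h,w,2)
    z=f['range_z']; c=np.stack([p[...,0]*z,-p[...,1]*z,-z],-1)
    T=f['cam_to_world']; return c@T[:3,:3].T+T[:3,3]
E
python3 - <<'E'
from h import *
a=grab('scene');b=grab('top')
print(get_state()['eef_pos'],get_state()['orientation'],get_state()['time'])
for n,f in(('scene',a),('top',b)):
    print(n,f['k1'],f['cam_to_world'].round(3).tolist(),(f['range_z']>0).mean())
cv2.imwrite('pics/s1.png',a['image'][...,::-1]);cv2.imwrite('pics/t1.png',b['image'][...,::-1])
E
```

```text
[ 0.19593514 -0.64546614  0.22573072] [-1.46768010e-01  9.89170658e-01  7.28280101e-04 -1.71544248e-04] 0.1
scene -0.08277779142444808 [[0.289, -0.721, 0.63, 1.275], [0.957, 0.209, -0.2, -0.259], [0.012, 0.661, 0.75, 1.124], [0.0, 0.0, 0.0, 1.0]] 0.99611328125
top -0.13664289505046484 [[0.02, 0.997, -0.071, 0.374], [-1.0, 0.019, -0.019, -0.011], [-0.018, 0.072, 0.997, 1.497], [0.0, 0.0, 0.0, 1.0]] 0.9961588541666667
```

View pics/s1.png

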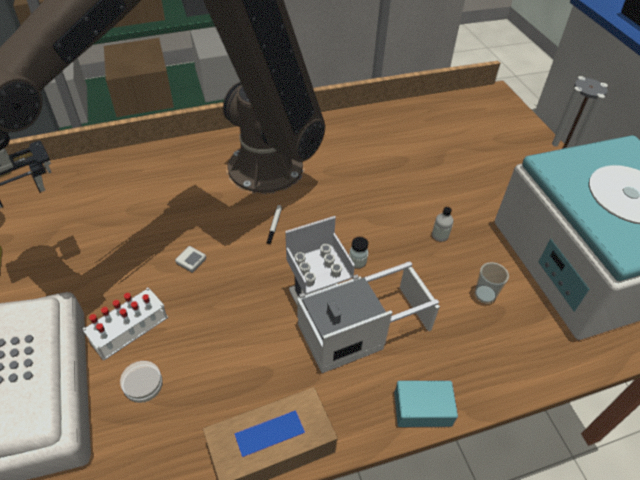

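View pics/t1.png

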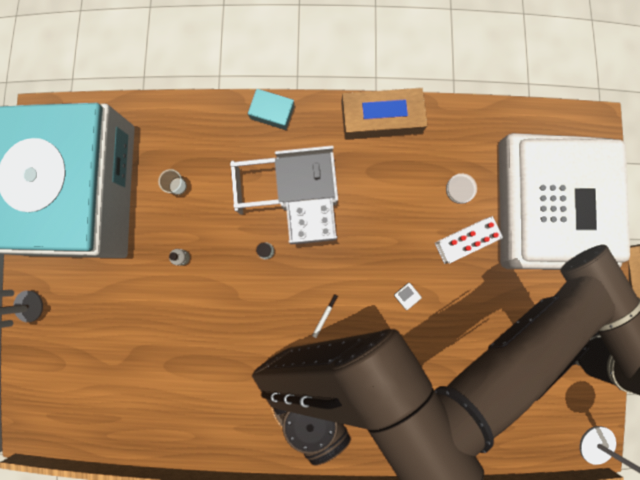

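The scene view shows the loader at about (340,300), with the tab at (335,312), the back plate at (310,235) and the jar at (360,250). In the top view the cover is at (305,177), the tab at (317,171), the tray at (312,220), the jar at (265,250) and the rails run left to (235,185).

```bash
python3 - <<'E'
from h import *
for n,box in(('top',(225,140,345,262)),('scene',(260,205,445,375))):
    f=load(n);P=pts(f);u0,v0,u1,v1=box
    p=P[v0:v1,u0:u1].reshape(-1,3)
    uv=np.stack(np.meshgrid(np.arange(u0,u1),np.arange(v0,v1)),-1).reshape(-1,2)
    print(n)
    for nm,lo,hi in(('back',.205,.222),('farwall',.150,.162),('tab/..',.144,.1495),('rim/cover',.106,.122)):
        m=(p[:,2]>lo)&(p[:,2]<hi)&(p[:,0]>.3)
        if m.sum()<4: print(nm,m.sum());continue
        q=p[m][:,:2].astype(np.float32);c,s,a=cv2.minAreaRect(q)
        print(nm,m.sum(),p[m].mean(0).round(4),'rect',np.round(c,4),np.round(s,4),round(a,1))
    # connected comps at tab height
    m=((P[...,2]>.140)&(P[...,2]<.165)).astype(np.uint8);m2=np.zeros_like(m);m2[v0:v1,u0:u1]=m[v0:v1,u0:u1]
    k,l,st,ce=cv2.connectedComponentsWithStats(m2)
    for i in range(1,k):
        if st[i,4]>8:
            q=P[l==i];c,s,a=cv2.minAreaRect(q[:,:2].astype(np.float32));print(' comp',st[i],q.mean(0).round(4),np.round(c,4),np.round(s,4),round(a,1))
# bystander check
P=pts(load('top'))
for u,v in((265,248),(179,256),(173,182),(317,165)): print((u,v),P[v,u].round(3))
E
```

```text
top
back 83 [0.464  0.0018 0.2144] rect [0.4642 0.0017] [0.0044 0.1222] 6.4
farwall 296 [0.6394 0.0171 0.1561] rect [0.5892 0.0173] [0.2557 0.1573] 6.6
tab/.. 209 [0.56   0.0023 0.1463] rect [0.5883 0.0156] [0.253  0.1525] 6.4
rim/cover 3818 [0.6119 0.0358 0.1159] rect [0.5789 0.0811] [0.2495 0.2937] 6.8
 comp [275 146  58  10 212] [0.7113 0.0307 0.153 ] [0.7122 0.0315] [0.0082 0.1573] 6.8
 comp [313 164   7  14  80] [ 0.6565 -0.0047  0.151 ] [ 0.657  -0.0049] [0.0362 0.0157] 7.1
 comp [331 198   5  38  64] [ 0.5261 -0.0519  0.1586] [ 0.529  -0.0519] [0.1007 0.0042] 6.4
 comp [287 202   5  39  69] [0.5146 0.0669 0.1589] [0.5148 0.0672] [0.1031 0.0041] 6.6
 comp [320 203   9  10  62] [ 0.5542 -0.0279  0.1431] [ 0.5552 -0.0274] [0.0255 0.0219] 1.0
 comp [295 206  10   9  58] [0.547  0.0394 0.1439] [0.5465 0.0393] [0.025 0.022] 82.7
 comp [321 215   9  10  61] [ 0.5225 -0.0301  0.1439] [ 0.5223 -0.0307] [0.0244 0.0219] 0.8
 comp [298 218   9   9  62] [0.5139 0.0325 0.1437] [0.5143 0.032 ] [0.0223 0.022 ] 1.8
 comp [321 226  10  10  59] [ 0.492  -0.0325  0.1438] [ 0.4928 -0.0318] [0.0214
[... 378 characters left out ...]
724 0.1728] [0.2585 0.475 ] 7.3
 comp [286 232  69  55 910] [ 5.046e-01 -1.000e-04  1.508e-01] [0.52   0.0103] [0.1144 0.1267] 6.7
 comp [320 244  11   8  63] [0.4849 0.0356 0.1431] [0.4851 0.0359] [0.0238 0.0239] 86.8
 comp [324 253  11  10  77] [0.5169 0.0347 0.1428] [0.5172 0.0348] [0.0256 0.0257] 26.2
 comp [331 263  11  10  78] [0.5485 0.0408 0.1432] [0.5483 0.0413] [0.0232 0.0268] 71.5
 comp [327 300  14  19 149] [ 0.6618 -0.0031  0.1493] [ 0.6603 -0.0024] [0.0416 0.0167] 5.5
 comp [323 311  70  31 452] [0.7168 0.0312 0.1513] [0.7153 0.033 ] [0.0106 0.1616] 6.9
(265, 248) [0.444 0.138 0.077]
(179, 256) [0.416 0.387 0.079]
(173, 182) [0.646 0.437 0.004]
(317, 165) [ 0.672 -0.006  0.148]
```

Emit:
step_arm([
  [4, 1.2, 3, 0.5, 0, 0, -1],
  [4, 1.2, 3, 0.5, 0, 0, -1],
  [4, 1.2, 3, 0.5, 0, 0, -1],
  [4, 1.2, 3, 0.5, 0, 0, -1],
  [4, 1.2, 3, 0, 0, 0, -1],
  [4, 1.2, 3, 0, 0, 0, -1],
  [4, 1.2, 3, 0, 0, 0, -1],
  [4, 1.2, 3, 0, 0, 0, -1],
  [4, 1.2, 3, 0, 0, 0, -1],
  [4, 1.2, 3, 0, 0, 0, -1],
  [4, 1.2, 3, 0, 0, 0, 0],
  [4, 1.2, 3, 0, 0, 0, 0],
], force=15)

```text
time: 1.1
eef_pos: [0.3401, -0.2843, 0.2464]
orientation: [-0.06, 0.998, 0.0, 0.0]
contact_force: [0.8, -0.3, -0.5]
opening: 0.0401
finger_force: 0.0
```

Emit:
step_arm([
  [4, 2.9, 2.5, 0, 0, 0, 0],
  [4, 2.9, 2.5, 0, 0, 0, 0],
  [4, 2.9, 2.5, 0, 0, 0, 0],
  [4, 2.9, 2.5, 0, 0, 0, 0],
  [4, 2.9, 2.5, 0, 0, 0, 0],
  [4, 2.9, 2.5, 0, 0, 0, 0],
  [4, 2.9, 2.5, 0, 0, 0, 0],
  [4, 2.9, 2.5, 0, 0, 0, 0],
  [4, 2.9, 2.5, 0, 0, 0, 0],
  [4, 2.9, 2.5, 0, 0, 0, 0],
  [4, 2.5, 2.5, 0, 0, 0, 0],
  [4, 0, 0, 0, 0, 0, 0],
])

```text
time: 2.1
eef_pos: [0.6583, -0.0069, 0.2443]
orientation: [-0.061, 0.998, -0.0, -0.001]
contact_force: [-0.5, -1.0, -0.7]
opening: 0.0403
finger_force: 0.0
```

Emit:
step_arm([
  [4, 0, 0.3, -2, 0, 0, 0],
  [4, 0, 0, -2, 0, 0, 0],
  [4, 0, 0, -2, 0, 0, 0],
  [4, 0, 0, -2, 0, 0, 0],
  [4, 0, 0, -1.5, 0, 0, 0],
  [4, 0, 0, -1.2, 0, 0, 0],
  [4, 0, 0, -0.8, 0, 0, 0],
  [4, 0, 0, -0.5, 0, 0, 0],
  [4, 0, 0, 0, 0, 0, 0],
])

```text
time: 2.85
eef_pos: [0.6547, -0.008, 0.1256]
orientation: [-0.06, 0.998, -0.0, -0.001]
contact_force: [0.1, 0.0, 0.1]
opening: 0.0403
finger_force: 0.0
```

Emit:
step_arm([
  [2.5, 0, 0, 0, 0, 0, 0],
  [0.5, 0, 0, 0, 0, 0, 0],
  [0.5, 0, 0, 0, 0, 0, 0],
  [0.5, 0, 0, 0, 0, 0, 0],
  [0.5, 0, 0, 0, 0, 0, 0],
  [0.5, 0, 0, 0, 0, 0, 0],
], force=12)

```text
time: 3.35
eef_pos: [0.6556, -0.0077, 0.1274]
orientation: [-0.06, 0.998, 0.0, 0.001]
contact_force: [-0.3, 1.7, 3.5]
opening: 0.0159
finger_force: 12.0
```

Emit:
step_arm([
  [0.5, -0.06, 0.5, 0, 0, 0, 0],
  [0.5, -0.12, 1, 0, 0, 0, 0],
  [0.5, -0.12, 1, 0, 0, 0, 0],
  [0.5, -0.12, 1, 0, 0, 0, 0],
  [0.5, -0.12, 1, 0, 0, 0, 0],
  [0.5, -0.12, 1, 0, 0, 0, 0],
  [0.5, -0.12, 1, 0, 0, 0, 0],
  [0.5, -0.12, 1, 0, 0, 0, 0],
  [0.5, -0.12, 1, 0, 0, 0, 0],
  [0.5, -0.12, 1, 0, 0, 0, 0],
  [0.5, -0.12, 1, 0, 0, 0, 0],
  [0.5, -0.12, 1, 0, 0, 0, 0],
])

```text
time: 4.35
eef_pos: [0.6421, 0.1083, 0.1274]
orientation: [-0.06, 0.998, 0.0, 0.001]
contact_force: [3.0, -1.0, 5.3]
opening: 0.0159
finger_force: 12.0
```

Emit:
step_arm([
  [0.5, -0.06, 0.5, 0, 0, 0, 0],
  [0.5, -0.03, 0.2, 0, 0, 0, 0],
  [0.5, 0, 0, 0, 0, 0, 0],
  [0.5, 0, 0, 0, 0, 0, 0],
])

```text
time: 4.68
eef_pos: [0.6412, 0.1157, 0.1274]
orientation: [-0.061, 0.998, 0.0, 0.001]
contact_force: [1.5, 1.1, 5.6]
opening: 0.016
finger_force: 12.0
```

Emit:
step_arm([
  [0.5, -0.02, 0.2, 0, 0, 0, 0],
  [0.5, -0.02, 0.2, 0, 0, 0, 0],
  [0.5, 0, 0, 0, 0, 0, 0],
  [0.5, 0, 0, 0, 0, 0, 0],
])

```text
time: 5.02
eef_pos: [0.6408, 0.1192, 0.1274]
orientation: [-0.06, 0.998, 0.0, 0.001]
contact_force: [2.7, 1.0, 6.4]
opening: 0.0159
finger_force: 12.0
```

Emit:
step_arm([
  [4, 0, 0, 0, 0, 0, 0],
  [4, 0, 0, 0, 0, 0, 0],
  [4, 0, 0, 0.5, 0, 0, 0],
  [4, 0, 0, 2, 0, 0, 0],
  [4, 0, 0, 3, 0, 0, 0],
  [4, 0, 0, 3, 0, 0, 0],
  [4, 0, 0, 3, 0, 0, 0],
  [4, 0, 0, 3, 0, 0, 0],
  [0, 0, 0, 1.5, 0, 0, 0],
  [0, 0, 0, 0, 0, 0, 0],
])

```text
time: 5.85
eef_pos: [0.6413, 0.1185, 0.2914]
orientation: [-0.06, 0.998, 0.001, 0.003]
contact_force: [0.3, 0.1, 0.0]
opening: 0.0313
finger_force: 0.0
```

Emit:
step_arm([
  [0, -2.5, -1.5, 0, 0, 0, 0],
  [0, -2.5, -1.5, 0, 0, 0, 0],
  [0, -2.5, -1.5, 0, 0, 0, 0],
  [0, -2.5, -1.5, 0, 0, 0, 0],
  [0, -2.5, -1.5, 0, 0, 0, 0],
  [0, -2.5, -1.5, 0, 0, 0, 0],
  [0, -2.5, -1.5, 0, 0, 0, 0],
  [0, -2.5, -1.5, 0, 0, 0, 0],
  [0, 0, 0, 0, 0, 0, 0],
  [0, 0, 0, 0, 0, 0, 0],
])

```text
time: 6.68
eef_pos: [0.4386, -0.0025, 0.2867]
orientation: [-0.06, 0.998, 0.0, 0.0]
contact_force: [0.7, 0.9, -0.5]
opening: 0.0004
finger_force: 0.0
```

```bash
python3 - <<'E'
from h import *
f=grab('scene');P=pts(f);s=get_state();print(s['eef_pos'],s['opening'])
cv2.imwrite('pics/s2.png',cv2.resize(f['image'][180:390,230:470,::-1],None,fx=2.5,fy=2.5))
g=np.zeros(P.shape[:2],bool);g[230:380,290:460]=1
m=(g&(P[...,2]>.14)&(P[...,2]<.156)&(P[...,1]>.09)&(P[...,0]>.6)&(P[...,0]<.69)).astype(np.uint8)
k,l,st,c=cv2.connectedComponentsWithStats(m)
for i in range(1,k):
    if st[i,4]>8: q=P[l==i];print(st[i],q.mean(0).round(4),cv2.minAreaRect(q[:,:2].astype(np.float32)))
E
```

```text
[ 0.43946617 -0.00201584  0.286628  ] 0.0004233069665811064
[377 283  15  17 143] [0.6475 0.1191 0.149 ] ((0.6450871825218201, 0.1197020411491394), (0.04167621582746506, 0.017323333770036697), 6.4613542556762695)
```

View pics/s2.png

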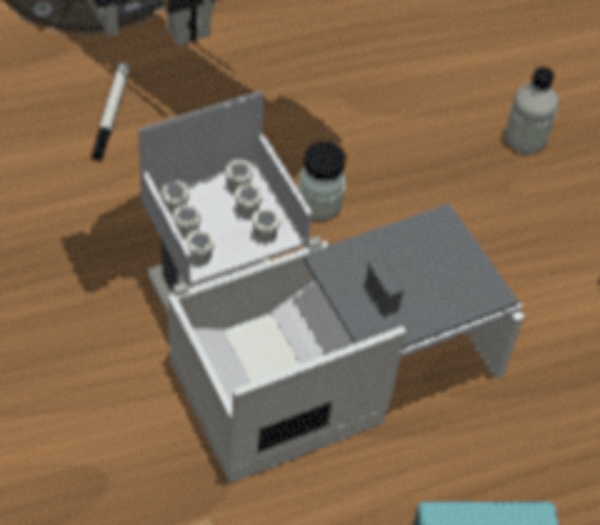

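The picture shows the cover fully open, with its tab at crop pixel (380,290). The hopper is clear and the six cups are still upright on the tray. Next I lower behind the back plate.

Emit:
step_arm([
  [0, 0, 0, -2.5, 0, 0, 0],
  [0, 0, 0, -2.5, 0, 0, 0],
  [0, 0, 0, -2.5, 0, 0, 0],
  [0, 0, 0, -1.5, 0, 0, 0],
  [0, 0.3, 0.03, 0, 0, 0, 0],
  [0, 0.3, 0.04, 0, 0, 0, 0],
  [0, 0.2, 0.03, 0, 0, 0, 0],
  [0, 0, 0, 0, 0, 0, 0],
])

```text
time: 7.4
eef_pos: [0.4495, -0.0004, 0.1976]
orientation: [-0.06, 0.998, 0.0, 0.001]
contact_force: [0.3, 0.5, 1.7]
opening: 0.0003
finger_force: 0.0
```

```bash
python3 - <<'E'
import numpy as np
t=np.radians(np.arange(0,73,3));h=.08
x=-112*np.cos(t)+80*np.sin(t);z=112*np.sin(t)+80*np.cos(t)
for a,dx,dz,X,Z in zip(np.degrees(t[1:]),np.diff(x),np.diff(z),x[1:],z[1:]): print(int(a+.5),(dx*.0993).round(3),(dx*.01167).round(3),(dz/10).round(3),'|',X.round(),Z.round())
E
```

```text
3 0.431 0.051 0.575 | -108.0 86.0
6 0.46 0.054 0.552 | -103.0 91.0
9 0.488 0.057 0.527 | -98.0 97.0
12 0.515 0.061 0.5 | -93.0 102.0
15 0.54 0.064 0.472 | -87.0 106.0
18 0.564 0.066 0.443 | -82.0 111.0
21 0.586 0.069 0.413 | -76.0 115.0
24 0.607 0.071 0.381 | -70.0 119.0
27 0.626 0.074 0.349 | -63.0 122.0
30 0.643 0.076 0.315 | -57.0 125.0
33 0.659 0.077 0.281 | -50.0 128.0
36 0.673 0.079 0.246 | -44.0 131.0
39 0.684 0.08 0.21 | -37.0 133.0
42 0.694 0.082 0.174 | -30.0 134.0
45 0.702 0.083 0.137 | -23.0 136.0
48 0.709 0.083 0.1 | -15.0 137.0
51 0.713 0.084 0.062 | -8.0 137.0
54 0.715 0.084 0.025 | -1.0 138.0
57 0.715 0.084 -0.013 | 6.0 138.0
60 0.714 0.084 -0.051 | 13.0 137.0
63 0.71 0.083 -0.088 | 20.0 136.0
66 0.705 0.083 -0.126 | 28.0 135.0
69 0.697 0.082 -0.163 | 35.0 133.0
72 0.688 0.081 -0.199 | 41.0 131.0
```

Emit:
step_arm([
  [0, 0.2, 0.02, 0, 0, 0, 0],
  [0, 0.2, 0.02, 0, 0, 0, 0],
  [0, 0.43, 0.05, 0.5, 0, 0, 0],
  [0, 0.46, 0.05, 0.5, 0, 0, 0],
  [0, 0.49, 0.06, 0.5, 0, 0, 0],
  [0, 0.52, 0.06, 0.5, 0, 0, 0],
  [0, 0.54, 0.06, 0.47, 0, 0, 0],
])

```text
time: 7.98
eef_pos: [0.4766, 0.0023, 0.2221]
orientation: [-0.06, 0.998, -0.0, -0.0]
contact_force: [-4.8, 0.1, 0.0]
opening: 0.0003
finger_force: 2.0
```

```bash
python3 - <<'E'
from h import *
f=grab('scene');P=pts(f);s=get_state();print(s['eef_pos'],s['contact_force'])
cv2.imwrite('pics/s3.png',cv2.resize(f['image'][150:390,230:470,::-1],None,fx=2,fy=2))
E
```

```text
[0.47808357 0.00243545 0.22298245] [-3.84951897 -1.03361776  7.6482432 ]
```

View pics/s3.png

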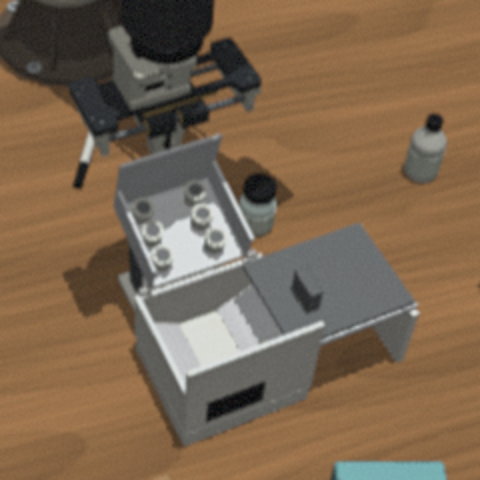

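The tray is tilted about 12°, the fingers sit behind the back plate at crop pixel (165,140), and the cups have not moved. I continue along the arc.

Emit:
step_arm([
  [0, 0.56, 0.07, 0.44, 0, 0, 0],
  [0, 0.59, 0.07, 0.41, 0, 0, 0],
  [0, 0.61, 0.07, 0.38, 0, 0, 0],
  [0, 0.63, 0.07, 0.35, 0, 0, 0],
  [0, 0.64, 0.08, 0.32, 0, 0, 0],
  [0, 0.66, 0.08, 0.28, 0, 0, 0],
  [0, 0.67, 0.08, 0.25, 0, 0, 0],
])

```text
time: 8.62
eef_pos: [0.521, 0.0075, 0.2463]
orientation: [-0.06, 0.998, -0.0, 0.0]
contact_force: [-4.5, -1.6, 4.8]
opening: 0.0002
finger_force: 3.3
```

Emit:
step_arm([
  [0, 0.46, 0.05, 0.14, 0, 0, 0],
  [0, 0.46, 0.05, 0.13, 0, 0, 0],
  [0, 0.46, 0.05, 0.12, 0, 0, 0],
  [0, 0.47, 0.05, 0.1, 0, 0, 0],
  [0, 0.47, 0.05, 0.08, 0, 0, 0],
  [0, 0.47, 0.05, 0.07, 0, 0, 0],
  [0, 0.47, 0.05, 0.05, 0, 0, 0],
  [0, 0.47, 0.06, 0.03, 0, 0, 0],
])

```text
time: 9.28
eef_pos: [0.5591, 0.0118, 0.2537]
orientation: [-0.06, 0.998, 0.0, 0.001]
contact_force: [-1.5, -0.9, 5.5]
opening: 0.0004
finger_force: 2.7
```

```bash
python3 - <<'E'
from h import *
f=grab('scene');P=pts(f);s=get_state();print(s['eef_pos'],s['contact_force'])
cv2.imwrite('pics/s4.png',cv2.resize(f['image'][150:390,230:470,::-1],None,fx=2,fy=2))
E
```

```text
[0.55993318 0.01199449 0.25363104] [-0.01080005  0.14787875  5.34778495]
```

View pics/s4.png

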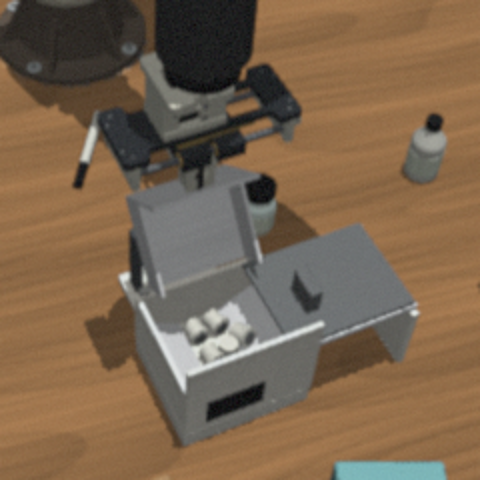

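The tray looks empty and a cluster of cups lies in the hopper at crop pixels (190–255, 315–360). I zoom in to count them while the tray is still tipped.

```bash
python3 - <<'E'
from h import *
a=grab('scene')['image'][230:350,280:380];b=grab('top')['image'][130:250,260:360]
cv2.imwrite('pics/s5.png',np.hstack([cv2.resize(i[...,::-1],(400,480),interpolation=cv2.INTER_CUBIC) for i in(a,b)]))
E
```

```text
(no output)
```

View pics/s5.png

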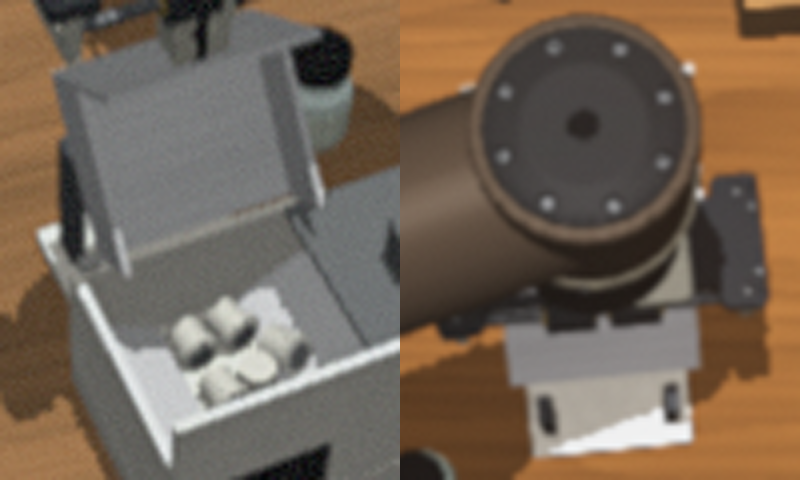

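Five cups are visible in the hopper around (180–310, 300–400), and the tray's floor and walls are clearly empty. The sixth must be hidden behind the far wall. I lower the tray by running the arc in reverse.

Emit:
step_arm([
  [0, -0.47, -0.06, -0.03, 0, 0, 0],
  [0, -0.47, -0.05, -0.05, 0, 0, 0],
  [0, -0.47, -0.05, -0.07, 0, 0, 0],
  [0, -0.47, -0.05, -0.08, 0, 0, 0],
  [0, -0.47, -0.05, -0.1, 0, 0, 0],
  [0, -0.46, -0.05, -0.12, 0, 0, 0],
  [0, -0.46, -0.05, -0.13, 0, 0, 0],
  [0, -0.46, -0.05, -0.14, 0, 0, 0],
  [0, -0.67, -0.08, -0.25, 0, 0, 0],
  [0, -0.66, -0.08, -0.28, 0, 0, 0],
  [0, -0.64, -0.08, -0.32, 0, 0, 0],
])

```text
time: 10.35
eef_pos: [0.4995, 0.005, 0.2367]
orientation: [-0.06, 0.998, 0.0, -0.0]
contact_force: [-4.6, -0.1, 3.8]
opening: 0.0003
finger_force: 2.7
```

Emit:
step_arm([
  [0, -0.63, -0.07, -0.35, 0, 0, 0],
  [0, -0.61, -0.07, -0.38, 0, 0, 0],
  [0, -0.59, -0.07, -0.41, 0, 0, 0],
  [0, -0.56, -0.07, -0.44, 0, 0, 0],
  [0, -0.54, -0.06, -0.47, 0, 0, 0],
  [0, -0.52, -0.06, -0.5, 0, 0, 0],
  [0, -0.3, -0.03, -0.3, 0, 0, 0],
  [0, -0.3, -0.03, -0.3, 0, 0, 0],
  [0, -0.3, -0.03, -0.3, 0, 0, 0],
  [0, -0.2, -0.02, -0.2, 0, 0, 0],
  [0, -0.2, -0.02, -0.1, 0, 0, 0],
  [0, -0.2, -0.02, 0, 0, 0, 0],
])

```text
time: 11.35
eef_pos: [0.4513, -0.0, 0.1995]
orientation: [-0.06, 0.998, 0.0, 0.001]
contact_force: [0.4, -0.8, -0.7]
opening: 0.0006
finger_force: 0.0
```

Emit:
step_arm([
  [0, -0.3, -0.03, 0, 0, 0, 0],
  [0, -0.4, -0.05, 0, 0, 0, 0],
  [0, -0.5, -0.05, 0, 0, 0, 0],
  [0, 0, 0, 0, 0, 0, 0],
  [0, 0, 0, 2, 0, 0, 0],
  [0, 0, 0, 3, 0, 0, 0],
  [0, 0, 0, 3, 0, 0, 0],
  [0, 0, 0, 1.5, 0, 0, 0],
  [0, 0, 0, 0, 0, 0, 0],
])

```text
time: 12.1
eef_pos: [0.4407, -0.0013, 0.2986]
orientation: [-0.06, 0.998, 0.001, 0.003]
contact_force: [0.6, 0.7, -0.2]
opening: 0.0004
finger_force: 0.0
```

```bash
python3 - <<'E'
from h import *
f=grab('scene');P=pts(f);s=get_state();print(s['eef_pos'],s['contact_force'])
g=np.zeros(P.shape[:2],bool);g[205:300,270:360]=1
m=g&(P[...,2]>.208)&(P[...,2]<.225);print('back',m.sum(),P[m].mean(0),P[g&(P[...,0]>.45)&(P[...,2]<.23)][:,2].max())
m=g&(P[...,2]>.112)&(P[...,2]<.13)&(P[...,0]<.56)&(P[...,0]>.48)&(abs(P[...,1])<.04);print('floor',m.sum(),P[m].mean(0),P[m][:,2].std())
m=np.zeros_like(g);m[255:300,350:430]=1;m&=(P[...,2]>.14)&(P[...,2]<.156)&(P[...,0]>.6)&(P[...,0]<.69);print('tab',P[m].mean(0))
cv2.imwrite('pics/s6.png',cv2.resize(f['image'][180:390,230:470,::-1],None,fx=2.5,fy=2.5))
E
```

```text
[ 0.43979418 -0.00130287  0.29647791] [-0.89334537 -0.10953655 -0.232528  ]
back 170 [0.46577535 0.00374201 0.21285735] 0.2178794244866612
floor 847 [0.52021513 0.00202995 0.11882891] 0.00203900746956159
tab [0.64764858 0.11896516 0.14922893]
```

View pics/s6.png

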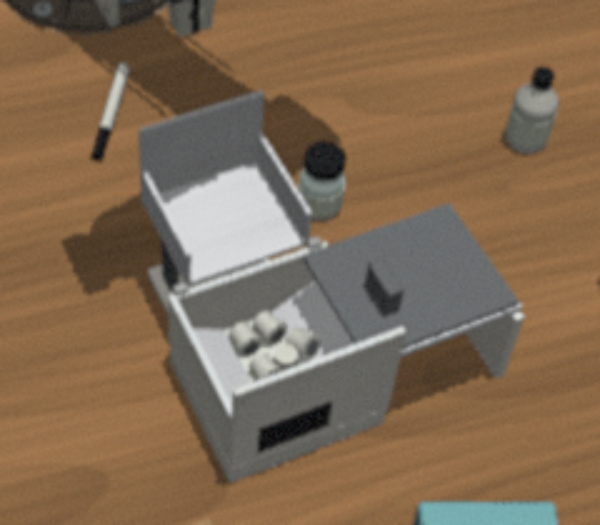

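The tray is level and empty, the cups are in the hopper at crop pixels (230–315, 310–375), and the cover is still open with its tab at (382,290). I go back to the tab.

Emit:
step_arm([
  [4, 2.5, 1.5, 0, 0, 0, 0],
  [4, 2.5, 1.5, 0, 0, 0, 0],
  [4, 2.5, 1.5, 0, 0, 0, 0],
  [4, 2.5, 1.5, 0, 0, 0, 0],
  [4, 2.5, 1.5, 0, 0, 0, 0],
  [4, 2.5, 1.5, 0, 0, 0, 0],
  [4, 2.5, 1.5, 0, 0, 0, 0],
  [4, 2.6, 1.5, 0, 0, 0, 0],
  [4, 0, 0, 0, 0, 0, 0],
  [4, 0, 0, 0, 0, 0, 0],
])

```text
time: 12.98
eef_pos: [0.6402, 0.119, 0.2916]
orientation: [-0.06, 0.998, -0.001, -0.002]
contact_force: [-0.3, 0.0, 0.0]
opening: 0.0402
finger_force: 0.0
```

```bash
python3 -c "
from h import *
s=get_state();print(s['eef_pos'],s['opening'])"
```

```text
[0.64022176 0.11899847 0.29158253] 0.04015340488542185
```

Emit:
step_arm([
  [4, 0, 0, -3, 0, 0, 0],
  [4, 0, 0, -3, 0, 0, 0],
  [4, 0, 0, -3, 0, 0, 0],
  [4, 0, 0, -3, 0, 0, 0],
  [4, 0, 0, -2, 0, 0, 0],
  [4, 0, 0, -1.5, 0, 0, 0],
  [4, 0, 0, -0.9, 0, 0, 0],
  [4, 0, 0, 0, 0, 0, 0],
  [0.5, 0, 0, 0, 0, 0, 0],
  [0.5, 0, 0, 0, 0, 0, 0],
  [0.5, 0, 0, 0, 0, 0, 0],
  [0.5, 0, 0, 0, 0, 0, 0],
], force=12)

```text
time: 13.98
eef_pos: [0.6403, 0.1186, 0.1318]
orientation: [-0.06, 0.998, 0.0, 0.001]
contact_force: [-0.0, 0.5, 0.2]
opening: 0.0189
finger_force: 0.0
```

Emit:
step_arm([
  [0.5, 0, 0, 0, 0, 0, 0],
  [0.5, 0.06, -0.5, 0, 0, 0, 0],
  [0.5, 0.12, -1, 0, 0, 0, 0],
  [0.5, 0.12, -1, 0, 0, 0, 0],
  [0.5, 0.12, -1, 0, 0, 0, 0],
  [0.5, 0.12, -1, 0, 0, 0, 0],
  [0.5, 0.12, -1, 0, 0, 0, 0],
  [0.5, 0.12, -1, 0, 0, 0, 0],
  [0.5, 0.12, -1, 0, 0, 0, 0],
  [0.5, 0.12, -1, 0, 0, 0, 0],
  [0.5, 0.12, -1, 0, 0, 0, 0],
])

```text
time: 14.9
eef_pos: [0.6514, 0.0225, 0.1316]
orientation: [-0.06, 0.998, 0.0, 0.0]
contact_force: [-2.5, 1.0, 6.5]
opening: 0.016
finger_force: 12.0
```

Emit:
step_arm([
  [0.5, 0.12, -1, 0, 0, 0, 0],
  [0.5, 0.12, -1, 0, 0, 0, 0],
  [0.5, 0.1, -0.8, 0, 0, 0, 0],
  [0.5, 0.04, -0.3, 0, 0, 0, 0],
  [0.5, 0.02, -0.2, 0, 0, 0, 0],
  [0.5, 0, 0, 0, 0, 0, 0],
  [0.5, 0, 0, 0, 0, 0, 0],
])

```text
time: 15.48
eef_pos: [0.6552, -0.0101, 0.1316]
orientation: [-0.06, 0.998, 0.0, 0.0]
contact_force: [-2.6, 2.0, 6.5]
opening: 0.016
finger_force: 12.0
```

Emit:
step_arm([
  [0.5, 0.02, -0.2, 0, 0, 0, 0],
  [0.5, 0, 0, 0, 0, 0, 0],
  [0.5, 0, 0, 0, 0, 0, 0],
])

```text
time: 15.73
eef_pos: [0.6553, -0.0102, 0.1316]
orientation: [-0.06, 0.998, 0.001, 0.001]
contact_force: [-4.8, 9.6, 7.8]
opening: 0.0158
finger_force: 12.0
```

The force rose against the shut stop. I release, lift and check.

Emit:
step_arm([
  [0.5, -0.01, 0.1, 0, 0, 0, 0],
  [4, 0, 0, 0, 0, 0, 0],
  [4, 0, 0, 0, 0, 0, 0],
  [4, 0, 0, 0, 0, 0, 0],
  [4, 0, 0, 1, 0, 0, 0],
  [4, 0, 0, 3, 0, 0, 0],
  [4, 0, 0, 3, 0, 0, 0],
  [4, 0, 0, 3, 0, 0, 0],
  [4, 0, 0, 3, 0, 0, 0],
  [4, -3, 0, 2, 0, 0, 0],
  [4, -3, 0, 0, 0, 0, 0],
  [4, -3, 0, 0, 0, 0, 0],
])

```text
time: 16.73
eef_pos: [0.565, -0.0109, 0.2823]
orientation: [-0.06, 0.998, 0.0, 0.001]
contact_force: [-0.9, 1.1, -0.8]
opening: 0.0401
finger_force: 0.0
```

Emit:
step_arm([
  [4, -3, -2, 0, 0, 0, 0],
  [4, -3, -2, 0, 0, 0, 0],
  [4, -1, -3, 0, 0, 0, 0],
  [4, 0, -3, 0, 0, 0, 0],
  [4, 0, -3, 0, 0, 0, 0],
  [4, 0, -2, 0, 0, 0, 0],
  [4, 0, 0, 0, 0, 0, 0],
  [4, 0, 0, 0, 0, 0, 0],
])

```text
time: 17.4
eef_pos: [0.495, -0.1618, 0.281]
orientation: [-0.059, 0.998, -0.0, 0.0]
contact_force: [-0.4, 0.3, -0.1]
opening: 0.0398
finger_force: 0.0
```

```bash
python3 - <<'E'
from h import *
f=grab('scene');P=pts(f);s=get_state();print(s['eef_pos'],s['contact_force'],s['time'])
m=np.zeros(P.shape[:2],bool);m[290:325,315:350]=1;m&=(P[...,2]>.14)&(P[...,2]<.156)&(P[...,0]>.6)&(P[...,0]<.69)
print('tab',P[m].mean(0),cv2.minAreaRect(P[m][:,:2].astype(np.float32)))
cv2.imwrite('pics/s7.png',cv2.resize(f['image'][180:390,230:470,::-1],None,fx=2.5,fy=2.5))
E
```

```text
[ 0.49511261 -0.16108967  0.28093577] [0.42357408 0.20967694 0.00179444] 17.45
tab [ 0.66311964 -0.00989255  0.14931539] ((0.6604247093200684, -0.00862218253314495), (0.041516903787851334, 0.01734749972820282), 5.607125759124756)
```

View pics/s7.png

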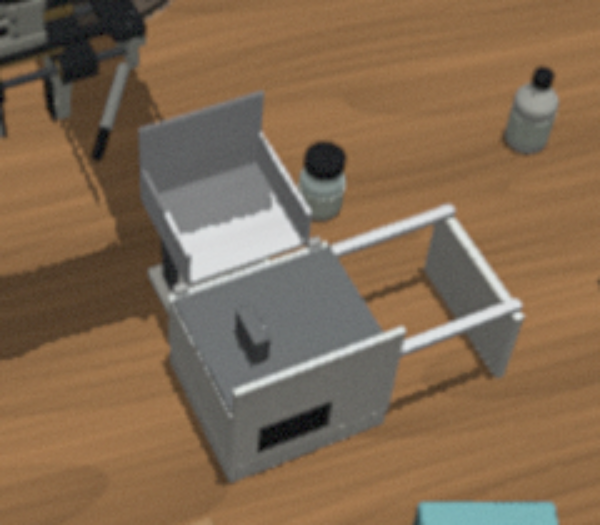

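The picture shows the cover shut, with its tab at crop pixel (252,335), the tray level and empty, and the jar and bottle where they were. The tab travelled about 129 mm from the open position.

```bash
python3 -c "
from plant import r
print(r.sign_off())"
```

```text
the job is handed in; nothing more can be done
None
```

I handed the job in at about 17.5 s with the cover shut against its stop, the tray level and empty, and the cups in the hopper; I could see five, the sixth was hidden behind its far wall, and no verdict was returned.

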